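# Open the stuck sample jar

### The job

Open the sample jar that stands in the bench holder: its red cap is stuck, so break it loose with a short hard twist anticlockwise (seen from above), turn it on until it comes free of the neck without wrenching it upward or pressing hard on the glass, and lift it off. Set the cap down gently, right way up, inside the steel tray, let go of it, and leave the other bottles, the vial rack and the tray where they are.

Things in the scene. Friction and masses are not known exactly. Their poses are not given: they have to be found in the camera images.
- jar: Amber glass sample jar, 84 mm in diameter, paper label, held fast in an aluminium holder (disc 116 mm in diameter, four blue claws up to 57 mm high) screwed to the bench; it cannot move. Origin: on its axis at the bench surface, z up. The shoulder ends 104 mm above the bench.
- jar_neck (a point): Centre of the neck's top, 140 mm above the bench. The neck is 32 mm in diameter. Two glass tabs ring it under the cap, reaching 21.5 mm from the axis, 5 to 11 mm below its top, with two opposite gaps between them, hidden by the cap. A stop blocks clockwise turning. More than 60 N between cap and jar damages the neck.
- cap: The stuck cap: red, ribbed, round, 56 mm in diameter, 44 mm high, about 100 g, white pointer line on top along its +x. Origin: on its axis at the lower edge, z up; at the start seated 122 mm above the bench, x along the jar's x. It sticks until twisted anticlockwise with 0.6 to 0.9 N m (grip it centred with 50 to 80 N), gives stiffly for 10 to 15 degrees, then turns easily.
- cap_grip (a point): Point on the cap's axis 31 mm above its lower edge, 13 mm below its top: the height to grip. The upper 26 mm of the cap are solid; the 18 mm below are a hollow skirt, 54 mm in diameter.
- cap_lugs (a point): Centre between two lugs inside the skirt's edge (on +x and -x), caught 2 mm below the tabs. The cap lifts only with the lugs under the gaps: somewhere 30 to 87 degrees anticlockwise from the start, new each time, to be felt with upward pulls of a few newtons; free over about 15 degrees, trapped again beyond. Risen over 6 mm: lugs in the gaps; 18 mm: clear of the neck.
- tray: Loose, low, open steel tray, 130 x 130 mm outside, 20 mm high, walls and floor 4 mm thick, 0.7 kg, empty. Origin: centre of its underside, on the bench. It stands to the left or to the right of the jar.
- vial_rack: Bystander: loose white rack, 90 x 130 mm, 57 mm high, with twelve blue vial tops. Origin: centre of its underside. It stands on the other side of the jar from the tray.
- bottle_a: Bystander: loose amber bottle with white cap, 64 mm in diameter, 150 mm high, standing beyond the jar. Origin: centre of its underside.
- bottle_b: Bystander: a second bottle like bottle_a, standing beyond the jar. Origin: centre of its underside.
Mind the look-alikes: they are no part of the job. Leave any black or turquoise look-alike of the jar alone.

How it is judged:
On the way, in this order (a step that is already met when the one before it is completed fails the run):
1. the cap is broken loose: turned by more than 17 degrees while still seated on the neck (angle between the x axis of cap and the x axis of jar, either way round above 0.3 rad and z of cap in the frame of jar below 0.127 m), for 0.1 s.
2. the cap is lifted clear of the neck (z of cap in the frame of jar above 0.142 m), for 0.1 s.
At the end, for the whole second after the job is handed in: The cap rests right way up (within 6 degrees) flat on the floor of the tray (its lower edge less than 8 mm above the tray's underside, its axis within 45 mm of the tray's centre along each of its sides), released and at rest, and the tray is within 30 mm of where it stood (x of cap in the frame of tray between -0.045 and 0.045 m and y of cap in the frame of tray between -0.045 and 0.045 m and z of cap in the frame of tray below 0.008 m and angle between cap's own z axis and vertical below 0.1 rad and linear speed of cap below 0.02 m/s and distance of tray from where it was at the start of the episode below 0.03 m); the robot touches nothing.
It fails at once if the neck was damaged: more than 60 N between cap and jar (contact force between cap and jar above 60 N).
It fails at once if the cap was dropped or thrust into the tray (more than 60 N) (contact force between cap and tray above 60 N).
It fails at once if a bystander was moved by more than 20 mm or tipped (distance of any of vial_rack, bottle_a, bottle_b from where it was at the start of the episode above 0.02 m or angle between any of bottle_a, bottle_b's own z axis and vertical above 0.3 rad).
It also fails if it takes over 72 s, if anything falls off the work surface, if the arm or the gripper's body presses on something with over 40 N, if the wrist force passes 120 N, or if a joint passes its speed limit or range.

### The arm

A 6-joint arm with a two-finger parallel gripper is mounted at the origin on the work surface. World frame = base frame: x ahead of the robot, y to its left, z up, the work surface at z = 0. Lengths are in m, angles in rad, forces in N, time in s.
With the tool pointing down it reaches from about 0.35 to 0.95 m from the base axis. Payload 17.4 kg.
Tool frame: the origin (TCP) lies midway between the tips of the shut fingers; the grasp point (between the pads) lies 19 mm behind it; y points along the fingers, x is the direction in which the jaws open and shut, and the axes are right-handed (so a half turn about y gives the same grasp; the last joint's range is limited). The gripper opens to 93 mm and grips with 3 to 60 N. Pads are 15 mm wide; open, the fingers measure 128 mm over their backs; the gripper's body (75 mm by 188 mm) begins 65 mm behind the grasp point.
Start: joints at [-1.31, 0.116, 1.442, -0, 1.584, -0.038], TCP at [0.199, -0.645, 0.184] pointing down, gripper open.
Joint ranges: [-2.83, 2.83], [-0.83, 2.19], [0.07, 2.5], [-1.14, 4.28], [0.01, 3], [-2.97, 2.97]. Speed limits (rad/s): [1.89, 1.89, 2.22, 3.14, 3.14, 3.14].

### API

Orientations are given as a unit quaternion [w, x, y, z].
In Python, from workcell import bot gives the robot as it stands.
- The arm moves only by the tool apply_moves, never from a script. Its argument "rows" is a list of rows, each a list of 4 numbers: the shift along the tool's x, y, z in cm, then the turn about the tool's y in degrees. In form: [[dx, dy, dz, turn], ...]. A call has 1 to 5 rows; each row is the pose to reach, as a shift and turn from the pose commanded when the call began, along the tool's axes at that moment; what a row does not reach only later rows make up. A row lasts 1/10 s, in which the tool goes at most 50 mm and 8.59 degrees, less where a joint would pass 70% of its speed; a pose out of reach is approached as far as the arm can. A call with a gripper value outside its range is refused whole. "grip" is the opening, from 0 (shut) to 1 (fully open), set as the call begins (left out, the last holds). The fingers move at their own pace and stop on an object; "force" is the grip in N (left out, the last holds). Time passes only in rows, so rows that repeat a pose let the fingers close. It gives the time, the measured TCP pose, the force and the opening at its end, in the units of the state.
- bot.state(): the state, without advancing time (a new reading comes with each control period).
- bot.get_image(name): name is "side" or "top"; returns a dict with "frame" (480x640x3 uint8, red, green, blue), "vfov" (degrees; the focal length in pixels is half the picture's height over the tangent of half this angle, whatever the lens; pixels are square), "cx", "cy" (the principal point, pixels), "T" (4x4, takes a point from camera to world coordinates). Camera axes: x right, y down, z forward; pixel columns grow to the right and rows downward; lengths in m; the calibration is good to about 2 mm. A picture is of the moment at which its call begins. There is no depth.
- bot.hand_in(): hands the job in, once; it reports no verdict.
The state is a dict: "t": time; "joint_positions": joint angles; "dq": joint speeds; "joint_efforts": joint torques, N m; "tcp_pos": TCP position; "orientation": TCP orientation; "contact_force": force on the tool from outside, world axes, zero at the start; "ft_torque": the same for the moment, N m; "grip_width": opening from 0.0 (shut) to 1.0 (fully open).
Only numpy, scipy, OpenCV 4.12 (cv2) and the standard library are available. Lean on these libraries where they do the work, as an engineer would, in place of code of your own. Each camera call takes 0.05 s, during which the arm holds its last target.

## Working session

There is one attempt and no reset: what is moved stays moved. The work goes in short steps, Python scripts to look and compute and a tool call to move; the robot and the scene stay as the last step left them, time stands still between calls to the robot, and variables do not carry over. Pictures are saved under pics/ and viewed, and the job is handed in when it is done.

Besides the shell and the picture viewer there is one more tool, called after "Call:" by a JSON object that holds its "fn" and its "kwargs". apply_moves: Moves the arm, as the interface text tells. Its arguments: {"type":"object","properties":{"rows":{"type":"array","items":{"type":"array","items":{"type":"number"}}},"grip":{"type":"number"},"force":{"type":"number"}},"required":["rows"]}

```bash
mkdir -p pics; ls
cat > h.py <<'E'
import numpy as np, cv2
from workcell import bot
def ray(im,u,v):
    f=240/np.tan(np.radians(im["vfov"])/2)
    T=np.array(im["T"]); d=T[:3,:3]@np.array([(u-im["cx"])/f,(v-im["cy"])/f,1.]); return T[:3,3],d
def onz(im,u,v,z):
    o,d=ray(im,u,v); return o+d*(z-o[2])/d[2]
def proj(im,p):
    f=240/np.tan(np.radians(im["vfov"])/2)
    T=np.array(im["T"]); q=T[:3,:3].T@(np.array(p)-T[:3,3]); return q[0]/q[2]*f+im["cx"],q[1]/q[2]*f+im["cy"]
def get(n,save=None):
    im=bot.get_image(n); im["frame"]=np.array(im["frame"])
    if save: cv2.imwrite("pics/"+save,im["frame"][:,:,::-1])
    return im
E
python3 - <<'E'
from h import *
import pickle
np.set_printoptions(precision=4,suppress=True)
for n in("top","side"):
    im=get(n,n+"0.png"); print(n,im["vfov"],im["cx"],im["cy"],np.array(im["T"]),im.keys())
    pickle.dump(im,open(n+"0.pkl","wb"))
print(bot.state())
E
```

```text
pics
top 57.81727958995757 326.02505374242185 242.03537981486812 [[-0.0034 -0.9908  0.135   0.4288]
 [-0.9999  0.0052  0.0132 -0.016 ]
 [-0.0138 -0.1349 -0.9908  0.8985]
 [ 0.      0.      0.      1.    ]] dict_keys(['frame', 'vfov', 'cx', 'cy', 'T'])
side 44.597506628771455 327.49275832509534 243.97548906172557 [[-0.8138 -0.3702  0.448   0.1462]
 [-0.5812  0.5229 -0.6235  0.5363]
 [-0.0034 -0.7678 -0.6407  0.6916]
 [ 0.      0.      0.      1.    ]] dict_keys(['frame', 'vfov', 'cx', 'cy', 'T'])
{'t': 0.1, 'joint_positions': array([-1.3098,  0.1164,  1.4422, -0.    ,  1.584 , -0.0378]), 'dq': array([-0.0005, -0.0008, -0.0025,  0.0006,  0.0006, -0.0018]), 'joint_efforts': array([  0.0034, -72.2884, -62.3863,   0.0782,   0.0228,  -0.0001]), 'tcp_pos': array([ 0.1986, -0.6449,  0.1834]), 'orientation': array([ 0.5691, -0.5686,  0.4203, -0.4197]), 'contact_force': array([-0.5813, -0.0515, -0.4858]), 'ft_torque': array([-0.005 , -0.0613,  0.0151]), 'grip_width': 1.000575603095002}
```

View pics/top0.png

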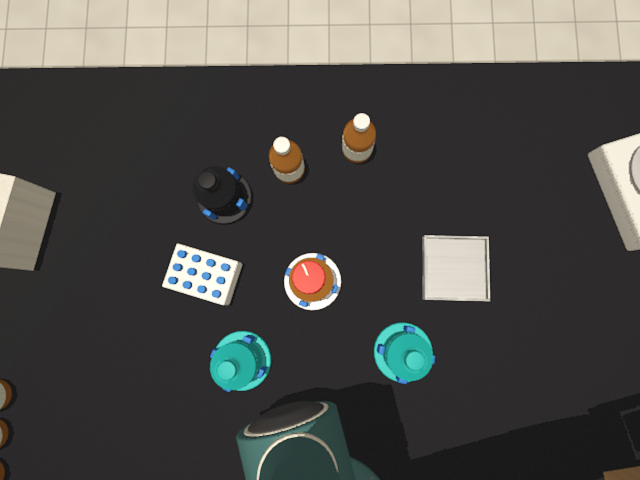

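View pics/side0.png

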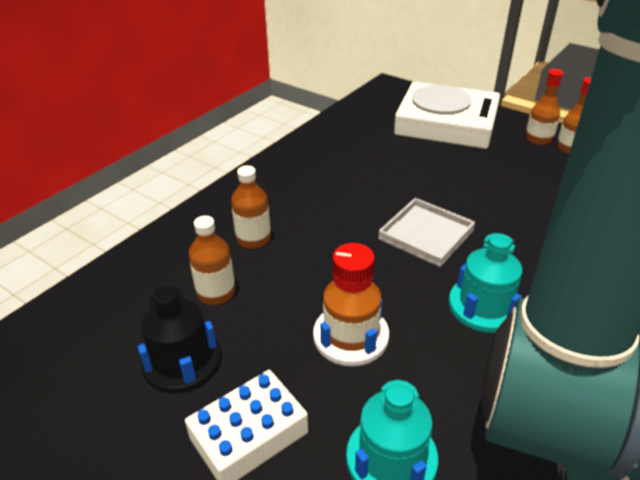

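Candidates (top view): amber jar with red cap at (308,277), black look-alike at (207,182), and turquoise look-alikes at (227,370) and (415,360). Only the first is amber with a red cap and a white pointer. The tray is at (457,268), on the robot's right, and the rack at (202,275).

Run:
```python
from h import *
import pickle
np.set_printoptions(precision=4,suppress=True)
T=pickle.load(open("top0.pkl","rb"));S=pickle.load(open("side0.pkl","rb"))
def big(m):
    cs,_=cv2.findContours(m,cv2.RETR_EXTERNAL,cv2.CHAIN_APPROX_NONE);return max(cs,key=cv2.contourArea)
# top cap
hsv=cv2.cvtColor(T["frame"],cv2.COLOR_RGB2HSV)
R,G,B=[T["frame"][:,:,i].astype(int) for i in range(3)]
red=((R>150)&(G<90)&(B<90)).astype(np.uint8); red[:, :250]=0;red[:,370:]=0
red=cv2.morphologyEx(red,cv2.MORPH_CLOSE,np.ones((5,5)))
c=big(red); print("cap",cv2.fitEllipse(c),cv2.boundingRect(c))
e=cv2.fitEllipse(c);print(onz(T,*e[0],.166))
roi=np.zeros_like(red); cv2.ellipse(roi,e,1,-1)
w=(roi>0)&(G>150); ys,xs=np.nonzero(w)
vx,vy,x0,y0=cv2.fitLine(np.c_[xs,ys].astype(np.float32),2,0,.01,.01).ravel()
t=(xs-x0)*vx+(ys-y0)*vy
P=[onz(T,x0+k*vx,y0+k*vy,.166) for k in (t.min(),t.max())];print("pointer",P,len(xs))
# holder disc white
wh=((R>180)&(G>180)&(B>180)).astype(np.uint8); 
m=wh.copy(); m[:,:270]=0;m[:,360:]=0;m[:240]=0;m[330:]=0
ys,xs=np.nonzero(m); hull=cv2.convexHull(np.c_[xs,ys].astype(np.int32)); e=cv2.fitEllipse(hull);print("disc",e,onz(T,*e[0],.01))
# tray
m=((R>110)&(abs(R-B)<40)).astype(np.uint8);m[:,:405]=0;m[:,510:]=0;m[:210]=0;m[320:]=0
c=big(m);r=cv2.minAreaRect(c);print("tray",r)
b=cv2.boxPoints(r);Q=np.array([onz(T,*p,.02) for p in b]);print(Q,Q.mean(0),[np.linalg.norm(Q[i]-Q[i-1]) for i in range(4)])
# side cap
R,G,B=[S["frame"][:,:,i].astype(int) for i in range(3)]
red=((R>130)&(G<60)&(B<60)).astype(np.uint8); red[:, :320]=0;red[:,390:]=0;red[:230]=0;red[300:]=0
c=big(cv2.morphologyEx(red,cv2.MORPH_CLOSE,np.ones((3,3))));print("side",cv2.boundingRect(c))
s=cv2.resize(S["frame"][220:370,290:420],None,fx=4,fy=4);t=cv2.resize(T["frame"][235:325,270:350],None,fx=6,fy=6)
cv2.imwrite("pics/c1.png",s[:,:,::-1]);cv2.imwrite("pics/c2.png",t[:,:,::-1])
```

```text
cap ((308.2141418457031, 276.9952392578125), (32.31047821044922, 32.75694274902344), 19.76693344116211) (295, 260, 31, 35)
[0.4693 0.024  0.166 ]
pointer [array([0.4924, 0.0342, 0.166 ]), array([0.4722, 0.0254, 0.166 ])] 37
disc ((312.1515197753906, 281.1542663574219), (56.22810363769531, 56.72565841674805), 26.402481079101562) [0.4695 0.0244 0.01  ]
tray ((455.5, 268.0), (66.0, 67.0), 90.0)
[[ 0.5619 -0.2     0.02  ]
 [ 0.5612 -0.3359  0.02  ]
 [ 0.4282 -0.3287  0.02  ]
 [ 0.4286 -0.1956  0.02  ]] [ 0.495 -0.265  0.02 ] [np.float64(0.13337913542864097), np.float64(0.13588217255080437), np.float64(0.1332033677168329), np.float64(0.1331446765066661)]
side (333, 243, 42, 50)
```

View pics/c2.png

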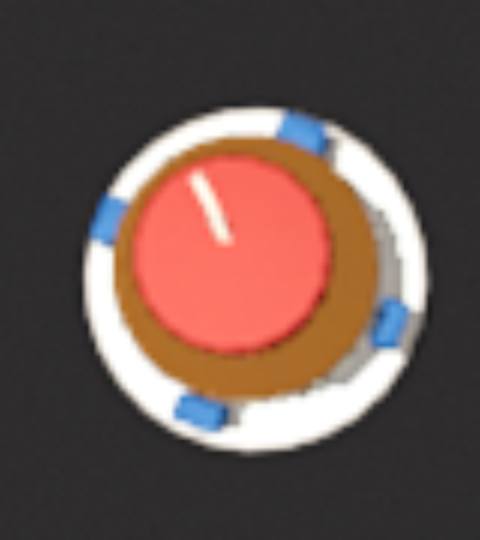

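View pics/c1.png

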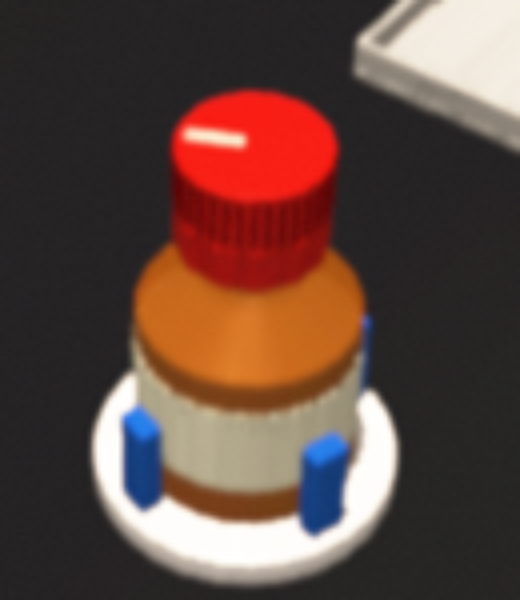

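```bash
cat >> h.py <<'E'
from scipy.spatial.transform import Rotation as Ro
np.set_printoptions(precision=4,suppress=True)
def Rm():
    s=bot.state(); q=s["orientation"]; return s,Ro.from_quat([q[1],q[2],q[3],q[0]]).as_matrix()
def go(x,y,z,yaw=None):
    # yaw: desired world angle of tool x, degrees; anticlockwise from above
    s,R=Rm(); d=R.T@(np.array([x,y,z])-s["tcp_pos"])*100
    cur=np.degrees(np.arctan2(R[1,0],R[0,0]))
    print("tcp",s["tcp_pos"],"yaw",round(cur,2),"yaxis",R[:,1],"q6",s["joint_positions"][[0,5]],"t",round(s["t"],2))
    print("shift cm",d, "turn", None if yaw is None else -((yaw-cur+90)%180-90))
def fs():
    s,R=Rm(); print("t",round(s["t"],2),"F",s["contact_force"],"M",s["ft_torque"],"w",round(s["grip_width"]*93,1),"tcp",s["tcp_pos"],"yaw",round(np.degrees(np.arctan2(R[1,0],R[0,0])),2),"q",s["joint_positions"])
E
python3 - <<'E'
from h import *
go(.4694,.0242,.24,23.5); fs()
import pickle
S=pickle.load(open("side0.pkl","rb"));T=pickle.load(open("top0.pkl","rb"))
print(proj(S,(.4694,.0242,.166)),proj(S,(.4694,.0242,.122)))
for p in [(.56,-.2),(.56,-.33),(.43,-.33),(.43,-.2)]: print(proj(S,(*p,.02)))
for n,u,v in(("a",281,145),("b",361,122)): print(n,onz(T,u,v,.15))
E
```

```text
tcp [ 0.1986 -0.6449  0.1834] yaw -72.88 yaxis [-0.0003  0.001  -1.    ] q6 [-1.3098 -0.0378] t 0.1
shift cm [-55.9766  -5.6003  45.5735] turn 83.62059590974093
t 0.1 F [-0.5813 -0.0515 -0.4858] M [-0.005  -0.0613  0.0151] w 93.1 tcp [ 0.1986 -0.6449  0.1834] yaw -72.88 q [-1.3098  0.1164  1.4422 -0.      1.584  -0.0378]
(np.float64(354.141279001088), np.float64(255.76735223075258)) (np.float64(353.34086440429735), np.float64(279.2128325085392))
(np.float64(378.4244426898456), np.float64(231.7040935578269))
(np.float64(413.10563876520985), np.float64(198.14908125368765))
(np.float64(474.05107475734405), np.float64(221.37878184599103))
(np.float64(442.2426681557312), np.float64(258.7085725538976))
a [0.707  0.0742 0.15  ]
b [ 0.749  -0.0699  0.15  ]
```

Call:
{"fn": "apply_moves", "kwargs": {"rows": [[-3.5,-2.5,2.5,0],[-7,-5.6,5.5,0],[-10.5,-5.6,8.5,0],[-14,-5.6,11.5,0],[-17.5,-5.6,14.5,0]], "grip": 1, "force": 65}}

```text
t: 0.6
tcp_pos: [0.2861, -0.4334, 0.2399]
orientation: [0.569, -0.569, 0.42, -0.42]
contact_force: [1.1, -0.6, 0.2]
grip_width: 1.006
```

Call:
{"fn": "apply_moves", "kwargs": {"rows": [[-3.5,0,3,0],[-7,0,6,0],[-11,0,9,0],[-15,0,12,0],[-19,0,15,0]], "force": 60}}

```text
t: 1.1
tcp_pos: [0.3732, -0.2075, 0.2399]
orientation: [0.569, -0.569, 0.42, -0.42]
contact_force: [2.1, 0.2, 0.5]
grip_width: 1.001
```

Call:
{"fn": "apply_moves", "kwargs": {"rows": [[-4,0,3.2,0],[-8,0,6.4,0],[-12,0,9.6,0],[-15,0,12,0],[-17,0,13.5,0]]}}

```text
t: 1.6
tcp_pos: [0.4525, -0.0044, 0.2398]
orientation: [0.569, -0.569, 0.42, -0.419]
contact_force: [0.3, -0.5, -0.9]
grip_width: 0.999
```

```bash
python3 -c "
from h import *
go(.4694,.0242,.134); fs()"
```

```text
tcp [ 0.4525 -0.0044  0.2398] yaw -72.75 yaxis [-0.0002  0.0004 -1.    ] q6 [-0.0664  1.2034] t 1.6
shift cm [-2.2305 10.5784  2.4625] turn None
t 1.6 F [ 0.3336 -0.4829 -0.8592] M [-0.0162  0.0704  0.0031] w 92.9 tcp [ 0.4525 -0.0044  0.2398] yaw -72.75 q [-0.0664 -0.3872  1.806   0.0003  1.7231  1.2034]
```

Call:
{"fn": "apply_moves", "kwargs": {"rows": [[-1.2,0,1.2,0],[-2.2,0,2.5,0],[-2.2,1,2.5,0],[-2.2,2,2.5,0],[-2.2,3,2.5,0]]}}

```text
t: 2.1
tcp_pos: [0.4692, 0.0204, 0.2087]
orientation: [-0.568, 0.569, -0.42, 0.42]
contact_force: [-0.0, -1.1, -0.3]
grip_width: 1.0
```

```bash
python3 -c "
from h import *
go(.4694,.0242,.134); fs()
im=get('side','s1.png'); get('top','t1.png')"
```

```text
tcp [0.4692 0.0204 0.2087] yaw -72.93 yaxis [-0.0008 -0.0002 -1.    ] q6 [-0.0107  1.2622] t 2.1
shift cm [-0.3535  7.4698  0.1349] turn None
t 2.1 F [-0.0032 -1.0618 -0.2527] M [ 0.0151 -0.0058 -0.0094] w 93.0 tcp [0.4692 0.0204 0.2087] yaw -72.93 q [-0.0107 -0.3461  1.8254 -0.0002  1.663   1.2622]
```

View pics/s1.png

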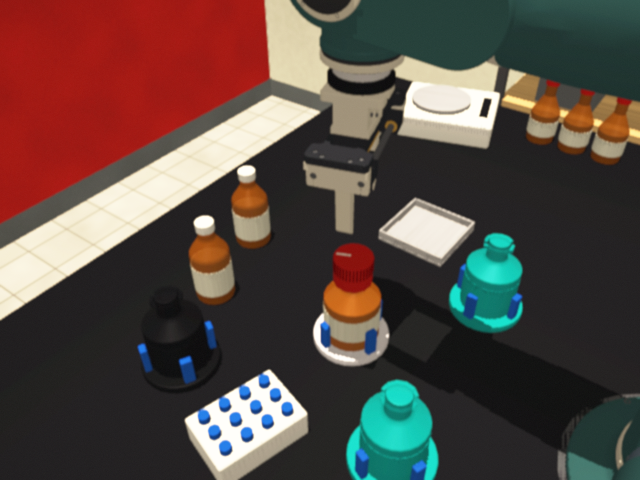

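Call:
{"fn": "apply_moves", "kwargs": {"rows": [[-0.3,1.5,0.1,0],[-0.3,3,0.1,0],[-0.3,4.5,0.1,0],[-0.3,6,0.1,0],[-0.3,6.5,0.1,0]]}}

```text
t: 2.7
tcp_pos: [0.4689, 0.0243, 0.1427]
orientation: [-0.568, 0.569, -0.421, 0.419]
contact_force: [-0.5, -0.3, -0.3]
grip_width: 0.998
```

Call:
{"fn": "apply_moves", "kwargs": {"rows": [[0,0,0,0],[0,0,0,0]]}}

```text
t: 2.9
tcp_pos: [0.4698, 0.0243, 0.1455]
orientation: [0.569, -0.569, 0.42, -0.42]
contact_force: [0.7, -0.1, -0.0]
grip_width: 1.0
```

```bash
python3 -c "
from h import *
go(.4694,.0242,.134); fs()"
```

```text
tcp [0.4698 0.0243 0.1455] yaw -72.88 yaxis [ 0.0005  0.     -1.    ] q6 [-0.0025  1.2695] t 2.9
shift cm [ 0.0002  1.1469 -0.0462] turn None
t 2.9 F [ 0.6637 -0.0997 -0.0435] M [ 0.003  -0.0372  0.011 ] w 93.0 tcp [0.4698 0.0243 0.1455] yaw -72.88 q [-0.0025 -0.3313  1.9158  0.      1.5566  1.2695]
```

Call:
{"fn": "apply_moves", "kwargs": {"rows": [[0,0.6,0,0],[0,1.1,0,0],[0,1.1,0,0],[0,1.1,0,0]]}}

```text
t: 3.3
tcp_pos: [0.4696, 0.0243, 0.134]
orientation: [-0.569, 0.569, -0.42, 0.42]
contact_force: [-0.1, -0.4, 0.4]
grip_width: 0.998
```

```bash
python3 -c "
from h import *
go(.4694,.0242,.134); fs()"
```

```text
tcp [0.4696 0.0243 0.134 ] yaw -72.88 yaxis [-0.0002  0.     -1.    ] q6 [-0.0025  1.2695] t 3.3
shift cm [ 0.0074 -0.0009 -0.0226] turn None
t 3.3 F [-0.1091 -0.356   0.4443] M [ 0.0185 -0.003  -0.0023] w 92.8 tcp [0.4696 0.0243 0.134 ] yaw -72.88 q [-0.0025 -0.327   1.9311  0.      1.5377  1.2695]
```

Call:
{"fn": "apply_moves", "kwargs": {"rows": [[0,0,0,0],[0,0,0,0],[0,0,0,0],[0,0,0,0],[0,0,0,0]], "grip": 0.3, "force": 8}}

```text
t: 3.8
tcp_pos: [0.4696, 0.0243, 0.1341]
orientation: [0.569, -0.569, 0.42, -0.42]
contact_force: [-0.1, -0.1, -0.0]
grip_width: 0.62
```

Call:
{"fn": "apply_moves", "kwargs": {"rows": [[0,0,0,0],[0,0,0,0],[0,0,0,0]]}}

```text
t: 4.1
tcp_pos: [0.4697, 0.0243, 0.1341]
orientation: [-0.569, 0.569, -0.42, 0.42]
contact_force: [0.1, -0.0, -0.0]
grip_width: 0.359
```

```bash
python3 -c "
from h import *
fs(); get('side','s2.png')"
```

```text
t 4.1 F [ 0.0744 -0.0109 -0.0155] M [-0.0054 -0.0136 -0.0205] w 33.4 tcp [0.4697 0.0243 0.1341] yaw -72.88 q [-0.0025 -0.327   1.931  -0.      1.5376  1.2695]
```

View pics/s2.png

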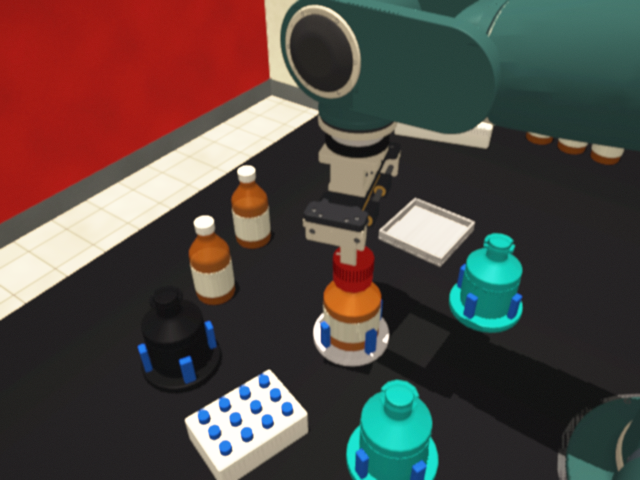

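```bash
python3 -c "
from h import *
im=get('side'); print(proj(im,(.4697,.0243,.134)),proj(im,(.4697,.0243,.153)))
c=cv2.resize(im['frame'][140:300,280:420],None,fx=5,fy=5)[:, :, ::-1]; cv2.imwrite('pics/c3.png',cv2.resize(c,(525,600)))
im=get('top'); cv2.imwrite('pics/t3.png',im['frame'][:,:,::-1])"
```

```text
(np.float64(353.3361006906369), np.float64(272.93378922510374)) (np.float64(353.6780747274442), np.float64(262.8202532774345))
```

View pics/c3.png

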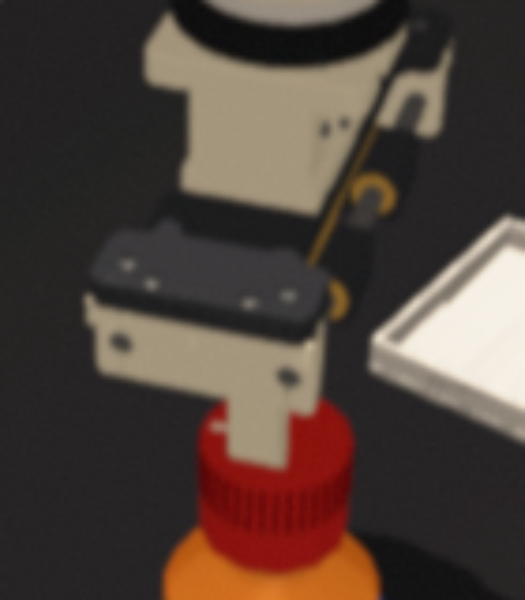

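View pics/t3.png

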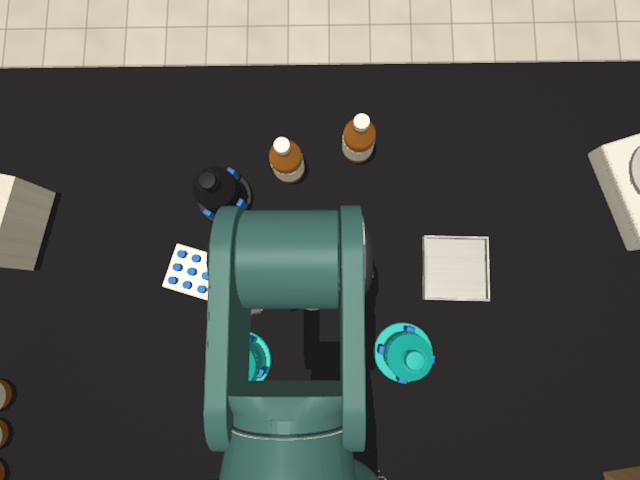

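```bash
python3 -c "
from h import *
im=get('side')
t=np.array([.4697,.0243,0]);u=np.array([-.294,.956,0])
for h in (.0167,.034,-.0167,-.034):
  for z in (.134,.15,.166,.18): print(h,z,np.round(proj(im,t+h*u+[0,0,z]),1))
print('s1')
for h in (.0465,.064,-.0465,-.064):
  for z in (.2087,.22,.24,.25): print(h,z,np.round(proj(im,t+h*u+[0,-.004,z]),1))
"
python3 - <<'E'
import cv2
a=cv2.imread('pics/s1.png')[130:290,280:420];cv2.imwrite('pics/c4.png',cv2.resize(a,(525,600),interpolation=cv2.INTER_CUBIC))
E
```

```text
0.0167 0.134 [349.9 280.7]
0.0167 0.15 [350.2 272.2]
0.0167 0.166 [350.4 263.4]
0.0167 0.18 [350.6 255.6]
0.034 0.134 [346.2 289. ]
0.034 0.15 [346.4 280.5]
0.034 0.166 [346.7 271.7]
0.034 0.18 [346.8 263.8]
-0.0167 0.134 [356.7 265.4]
-0.0167 0.15 [357.  256.9]
-0.0167 0.166 [357.3 248.2]
-0.0167 0.18 [357.6 240.5]
-0.034 0.134 [360.  257.8]
-0.034 0.15 [360.4 249.3]
-0.034 0.166 [360.7 240.7]
-0.034 0.18 [361.1 233. ]
s1
0.0465 0.2087 [346.1 251.5]
0.0465 0.22 [346.3 244.6]
0.0465 0.24 [346.6 232.2]
0.0465 0.25 [346.7 225.8]
0.064 0.2087 [342.  260.1]
0.064 0.22 [342.1 253.3]
0.064 0.24 [342.3 240.8]
0.064 0.25 [342.4 234.4]
-0.0465 0.2087 [365.8 209.9]
-0.0465 0.22 [366.1 203.3]
-0.0465 0.24 [366.7 191.3]
-0.0465 0.25 [367.  185.1]
-0.064 0.2087 [369.2 202.9]
-0.064 0.22 [369.5 196.3]
-0.064 0.24 [370.1 184.3]
-0.064 0.25 [370.5 178.2]
```

View pics/c4.png

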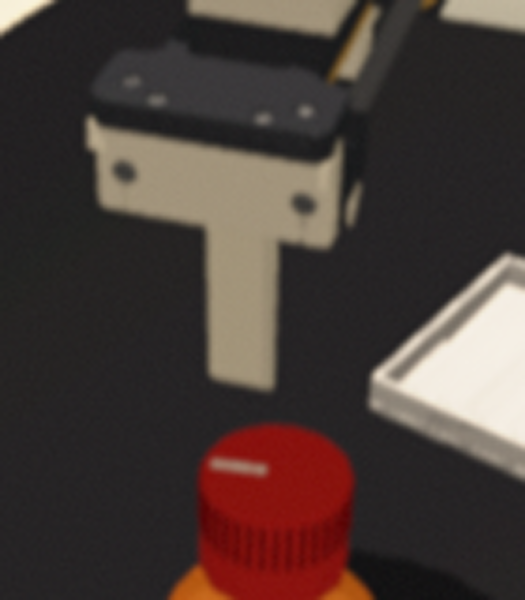

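Call:
{"fn": "apply_moves", "kwargs": {"rows": [[0,0.1,0,0],[0,0.1,0,0]]}}

```text
t: 4.5
tcp_pos: [0.4696, 0.0243, 0.1329]
orientation: [-0.569, 0.569, -0.42, 0.42]
contact_force: [-0.3, -0.7, -0.5]
grip_width: 0.295
```

Call:
{"fn": "apply_moves", "kwargs": {"rows": [[0,0.1,0,0],[0,0.1,0,0]]}}

```text
t: 4.7
tcp_pos: [0.4696, 0.0243, 0.1319]
orientation: [-0.569, 0.569, -0.42, 0.42]
contact_force: [-0.3, -0.8, -0.1]
grip_width: 0.303
```

Call:
{"fn": "apply_moves", "kwargs": {"rows": [[0,0.1,0,0],[0,0.2,0,0],[0,0.2,0,0]]}}

```text
t: 5.0
tcp_pos: [0.4699, 0.0244, 0.1316]
orientation: [0.569, -0.569, 0.42, -0.42]
contact_force: [-5.4, -0.3, 15.5]
grip_width: 0.303
```

Call:
{"fn": "apply_moves", "kwargs": {"rows": [[0,0.1,0,0],[0,0.2,0,0],[0,0.2,0,0]]}}

```text
t: 5.3
tcp_pos: [0.4702, 0.0244, 0.1315]
orientation: [0.57, -0.568, 0.419, -0.421]
contact_force: [-12.8, -0.0, 32.0]
grip_width: 0.304
```

Call:
{"fn": "apply_moves", "kwargs": {"rows": [[0,0.1,0,0],[0,0.2,0,0],[0,0.2,0,0]]}}

```text
t: 5.6
tcp_pos: [0.4705, 0.0244, 0.1314]
orientation: [0.57, -0.568, 0.419, -0.421]
contact_force: [-20.9, 0.4, 49.8]
grip_width: 0.298
```

Call:
{"fn": "apply_moves", "kwargs": {"rows": [[0,-0.4,0,0],[0,-1,0,0],[0,-1,0,0]], "grip": 1}}

```text
t: 5.9
tcp_pos: [0.4699, 0.0243, 0.1367]
orientation: [0.569, -0.569, 0.42, -0.42]
contact_force: [-0.7, 0.5, -1.1]
grip_width: 0.507
```

Call:
{"fn": "apply_moves", "kwargs": {"rows": [[0,0,0,0],[0,0,0,0],[0,0,0,0],[0,0,0,0],[0,0,0,0]]}}

```text
t: 6.4
tcp_pos: [0.4696, 0.0243, 0.1359]
orientation: [-0.569, 0.569, -0.42, 0.42]
contact_force: [-0.6, -0.1, -0.3]
grip_width: 0.939
```

```bash
python3 -c "
from h import *
go(.4695,.0242,.0997); fs()
im=get('side')
c=cv2.resize(im['frame'][140:300,280:420],(525,600),interpolation=2)[:, :, ::-1]; cv2.imwrite('pics/c5.png',c)"
```

```text
tcp [0.4696 0.0243 0.1359] yaw -72.88 yaxis [-0.0002 -0.     -1.    ] q6 [-0.0025  1.2695] t 6.4
shift cm [ 0.0078  3.6215 -0.0126] turn None
t 6.4 F [-0.5811 -0.0669 -0.3057] M [ 0.0246  0.0336 -0.0105] w 87.3 tcp [0.4696 0.0243 0.1359] yaw -72.88 q [-0.0025 -0.3277  1.9285 -0.      1.541   1.2695]
```

View pics/c5.png

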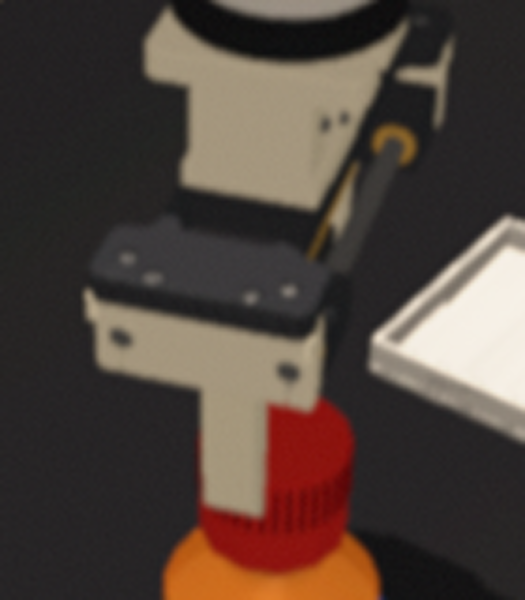

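```bash
python3 -c "
from h import *
im=get('side')
t=np.array([.4696,.0243,0]);u=np.array([-.294,.956,0])
for h,zz in ((.094,(.22,.254)),(.0436,(.136,.17)),(.061,(.136,.17)),(-.0436,(.136,.17))):
  for z in zz: print(h,z,np.round(proj(im,t+h*u+[0,0,z]),1))
"
```

```text
0.094 0.22 [332.8 270.7]
0.094 0.254 [332.9 249. ]
0.0436 0.136 [344.2 292.7]
0.0436 0.17 [344.6 274.2]
0.061 0.136 [340.4 301.5]
0.061 0.17 [340.6 282.9]
-0.0436 0.136 [361.9 252.6]
-0.0436 0.17 [362.8 234.5]
```

Call:
{"fn": "apply_moves", "kwargs": {"rows": [[0,0.6,0,0],[0,1.2,0,0],[0,1.2,0,0]]}}

```text
t: 6.8
tcp_pos: [0.4691, 0.0243, 0.1228]
orientation: [-0.569, 0.569, -0.42, 0.42]
contact_force: [-0.5, -0.7, 0.2]
grip_width: 1.0
```

Call:
{"fn": "apply_moves", "kwargs": {"rows": [[0,0.8,0,0],[0,1.6,0,0],[0,2.4,0,0],[0,2.4,0,0]]}}

```text
t: 7.2
tcp_pos: [0.469, 0.0243, 0.0985]
orientation: [-0.568, 0.569, -0.421, 0.419]
contact_force: [0.1, -0.1, 0.3]
grip_width: 0.999
```

```bash
python3 -c "
from h import *
go(.4695,.0242,.0997); fs()
im=get('side')
c=cv2.resize(im['frame'][140:300,280:420],(525,600),interpolation=2)[:, :, ::-1]; cv2.imwrite('pics/c6.png',c)"
```

```text
tcp [0.469  0.0243 0.0985] yaw -72.88 yaxis [-0.0019  0.     -1.    ] q6 [-0.0025  1.2695] t 7.2
shift cm [ 0.0263 -0.1186  0.0427] turn None
t 7.2 F [ 0.1065 -0.0699  0.2944] M [-0.0203 -0.0276  0.0275] w 92.9 tcp [0.469  0.0243 0.0985] yaw -72.88 q [-0.0025 -0.3099  1.9758  0.      1.4776  1.2695]
```

View pics/c6.png

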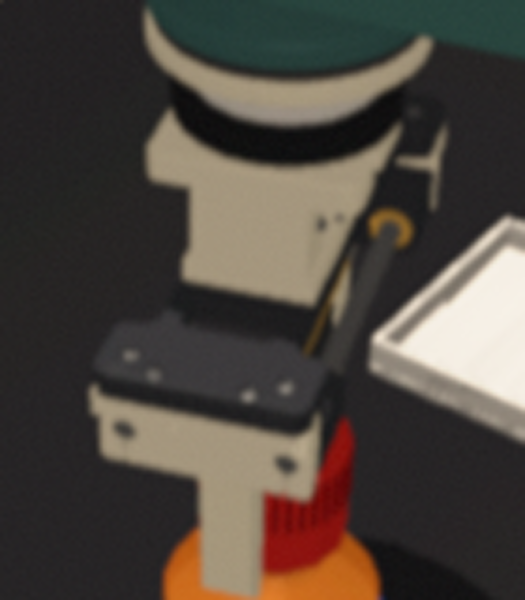

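Call:
{"fn": "apply_moves", "kwargs": {"rows": [[0,-0.1,0,0],[0,-0.1,0,0],[0,-0.1,0,0],[0,-0.1,0,0],[0,-0.1,0,0]], "grip": 0.4, "force": 8}}

```text
t: 7.75
tcp_pos: [0.4697, 0.0243, 0.1011]
orientation: [0.569, -0.569, 0.42, -0.42]
contact_force: [0.1, -0.1, 0.2]
grip_width: 0.62
```

```bash
python3 -c "
from h import *
go(.4695,.0242,.0997); fs()"
```

```text
tcp [0.4697 0.0243 0.1011] yaw -72.88 yaxis [ 0.0002  0.     -1.    ] q6 [-0.0025  1.2695] t 7.75
shift cm [ 0.0046  0.1445 -0.0212] turn None
t 7.75 F [ 0.1299 -0.1257  0.1941] M [ 0.0165 -0.0125 -0.0105] w 57.7 tcp [0.4697 0.0243 0.1011] yaw -72.88 q [-0.0025 -0.3114  1.9726  0.      1.4802  1.2695]
```

Call:
{"fn": "apply_moves", "kwargs": {"rows": [[0,0,0,0],[0,0,0,0]]}}

```text
t: 7.95
tcp_pos: [0.4697, 0.0243, 0.1012]
orientation: [0.569, -0.569, 0.42, -0.42]
contact_force: [0.0, -0.0, 1.2]
grip_width: 0.599
```

```bash
python3 -c "
from h import *
fs()"
```

```text
t 7.95 F [ 0.0178 -0.0008  1.2138] M [ 0.0066  0.0563 -0.0293] w 55.7 tcp [0.4697 0.0243 0.1012] yaw -72.88 q [-0.0025 -0.3114  1.9726  0.      1.4802  1.2695]
```

Call:
{"fn": "apply_moves", "kwargs": {"rows": [[0,0,0,0],[0,0,0,0],[0,0,0,0]], "force": 60}}

```text
t: 8.25
tcp_pos: [0.4697, 0.0243, 0.1011]
orientation: [0.569, -0.569, 0.42, -0.42]
contact_force: [-0.6, -0.2, 2.0]
grip_width: 0.596
```

```bash
python3 -c "
from h import *
fs()"
```

```text
t 8.25 F [-0.6315 -0.1553  1.9652] M [-0.0036  0.0456  0.0345] w 55.5 tcp [0.4697 0.0243 0.1011] yaw -72.88 q [-0.0025 -0.3113  1.9726 -0.      1.4802  1.2695]
```

Call:
{"fn": "apply_moves", "kwargs": {"rows": [[0,0,0,-8],[0,0,0,-16],[0,0,0,-22],[0,0,0,-22],[0,0,0,-22]]}}

```text
t: 8.75
tcp_pos: [0.47, 0.0243, 0.1017]
orientation: [0.639, -0.638, 0.303, -0.304]
contact_force: [0.0, -0.3, 5.5]
grip_width: 0.59
```

```bash
python3 -c "
from h import *
fs()
im=get('side')
c=cv2.resize(im['frame'][140:300,280:420],(525,600),interpolation=2)[:, :, ::-1]; cv2.imwrite('pics/c7.png',c)"
```

```text
t 8.75 F [ 0.0242 -0.2659  5.4512] M [-0.0376  0.0158  0.1046] w 54.8 tcp [0.47   0.0243 0.1017] yaw -50.86 q [-0.0025 -0.3117  1.9719 -0.0001  1.4802  0.8852]
```

View pics/c7.png

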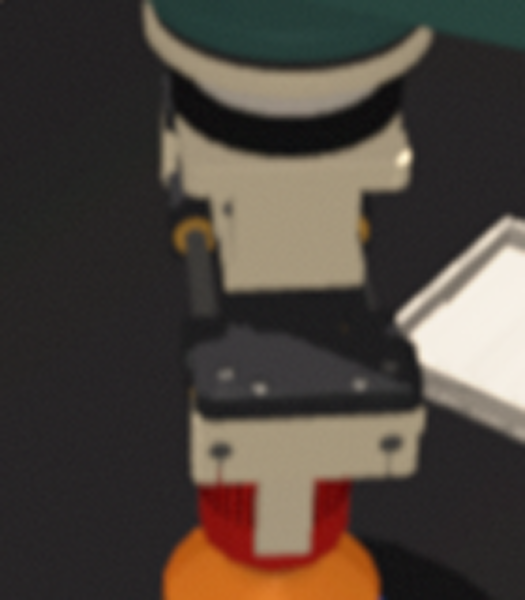

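Call:
{"fn": "apply_moves", "kwargs": {"rows": [[0,0,0,-8],[0,-0.1,0,-8],[0,-0.1,0,-8]]}}

```text
t: 9.1
tcp_pos: [0.4696, 0.0243, 0.102]
orientation: [-0.658, 0.658, -0.26, 0.259]
contact_force: [0.2, -0.5, 1.8]
grip_width: 0.594
```

```bash
python3 -c "
from h import *
fs()"
```

```text
t 9.1 F [ 0.1531 -0.4702  1.8462] M [-0.0628 -0.1542  0.0152] w 55.2 tcp [0.4696 0.0243 0.102 ] yaw -43.06 q [-0.0025 -0.3118  1.9716 -0.      1.482   0.749 ]
```

Call:
{"fn": "apply_moves", "kwargs": {"rows": [[0,-0.1,0,0],[0,-0.2,0,0],[0,-0.2,0,0]]}}

```text
t: 9.4
tcp_pos: [0.4694, 0.0243, 0.1035]
orientation: [-0.658, 0.658, -0.259, 0.258]
contact_force: [1.7, 0.8, -7.2]
grip_width: 0.598
```

Call:
{"fn": "apply_moves", "kwargs": {"rows": [[0,0,0,-3],[0,0,0,-6],[0,0,0,-6]]}}

```text
t: 9.7
tcp_pos: [0.4696, 0.0244, 0.104]
orientation: [-0.671, 0.671, -0.224, 0.223]
contact_force: [-0.5, -0.4, -2.2]
grip_width: 0.593
```

Call:
{"fn": "apply_moves", "kwargs": {"rows": [[0,-0.1,0,0],[0,-0.2,0,0],[0,-0.2,0,0]]}}

```text
t: 10.0
tcp_pos: [0.4695, 0.0244, 0.1062]
orientation: [0.671, -0.671, 0.224, -0.224]
contact_force: [-3.1, 0.8, -1.7]
grip_width: 0.593
```

Call:
{"fn": "apply_moves", "kwargs": {"rows": [[0,0,0,-4],[0,-0.1,0,-4],[0,-0.2,0,-4]]}}

```text
t: 10.3
tcp_pos: [0.4697, 0.0243, 0.1082]
orientation: [0.678, -0.678, 0.201, -0.201]
contact_force: [-0.1, -1.4, -1.2]
grip_width: 0.596
```

```bash
python3 -c "
from h import *
fs()
im=get('side')
c=cv2.resize(im['frame'][140:300,280:420],(525,600),interpolation=2)[:, :, ::-1]; cv2.imwrite('pics/c8.png',c)"
```

```text
t 10.3 F [-0.1437 -1.4142 -1.2247] M [-0.0079 -0.0186  0.0111] w 55.4 tcp [0.4697 0.0243 0.1082] yaw -33.0 q [-0.0025 -0.3151  1.9639 -0.0001  1.4926  0.5735]
```

View pics/c8.png

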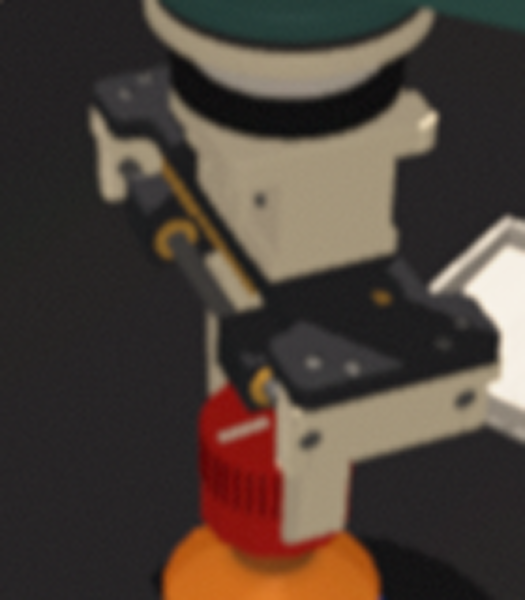

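The crop shows the cap risen, with neck now visible under its skirt at crop (270,560). The pointer at crop (245,430) has turned, and there is only about the cap's weight on the wrist.

Call:
{"fn": "apply_moves", "kwargs": {"rows": [[0,-0.2,0,0],[0,-0.4,0,0],[0,-0.6,0,0]]}}

```text
t: 10.65
tcp_pos: [0.4697, 0.0243, 0.1143]
orientation: [0.678, -0.678, 0.2, -0.2]
contact_force: [0.2, -0.1, -1.6]
grip_width: 0.594
```

Call:
{"fn": "apply_moves", "kwargs": {"rows": [[0,-0.8,0,0],[0,-1.6,0,0],[0,-3,0,0],[0,-5,0,0],[0,-7,0,0]]}}

```text
t: 11.15
tcp_pos: [0.4696, 0.0243, 0.1858]
orientation: [0.678, -0.678, 0.2, -0.2]
contact_force: [0.5, -0.2, -0.8]
grip_width: 0.592
```

```bash
python3 -c "
from h import *
fs(); get('side','s9.png')
go(.495,-.265,.1843)"
```

```text
t 11.15 F [ 0.4719 -0.1783 -0.7731] M [-0.0395 -0.0476 -0.0101] w 55.1 tcp [0.4696 0.0243 0.1858] yaw -32.88 q [-0.0025 -0.3424  1.8593  0.      1.6243  0.5714]
tcp [0.4706 0.0243 0.1894] yaw -32.88 yaxis [ 0.0045 -0.     -1.    ] q6 [-0.0025  0.5714] t 11.2
shift cm [ 17.7522   0.5193 -22.9744] turn None
```

View pics/s9.png

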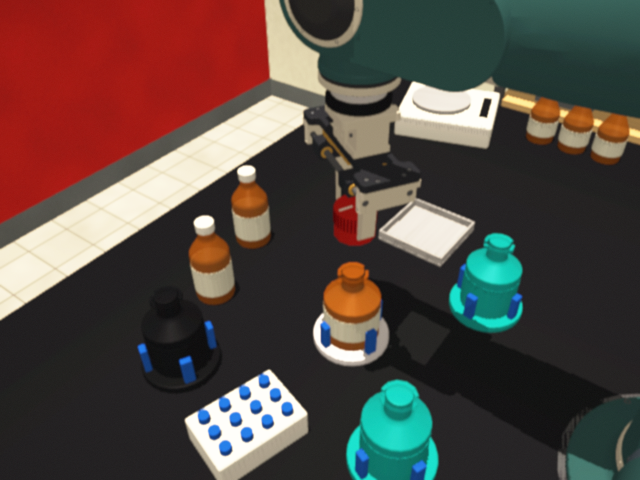

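The cap is off the neck and held at side (350,220), while the jar neck stands bare at (352,270). Next I'll cross-check the tray centre in both views.

```bash
python3 -c "
from h import *
import pickle
for n,box in (('side',(190,275,375,485)),('top',(215,320,405,510))):
    im=pickle.load(open(n+'0.pkl','rb'));F=im['frame'].astype(int)
    m=(F.min(2)>70).astype(np.uint8);k=np.zeros_like(m);k[box[0]:box[1],box[2]:box[3]]=1;m*=k
    if n=='side': m[:, 477:]=0
    cs,_=cv2.findContours(m,0,1);c=max(cs,key=cv2.contourArea);h=cv2.convexHull(c)
    a=cv2.approxPolyDP(h,6,True)[:,0];print(n,a.tolist())
    print(np.array([onz(im,*p,.02) for p in a]))
"
```

```text
side [[414, 197], [474, 221], [440, 266], [378, 238]]
[[ 0.5605 -0.3345  0.02  ]
 [ 0.4306 -0.331   0.02  ]
 [ 0.4245 -0.1807  0.02  ]
 [ 0.551  -0.184   0.02  ]]
top [[422, 236], [488, 236], [490, 300], [423, 299]]
[[ 0.5599 -0.1999  0.02  ]
 [ 0.5591 -0.3337  0.02  ]
 [ 0.4301 -0.3308  0.02  ]
 [ 0.4326 -0.1977  0.02  ]]
```

Call:
{"fn": "apply_moves", "kwargs": {"rows": [[2.5,0,-3.2,0],[5.5,0,-7.1,0],[8.5,0,-11,0],[11.5,0,-14.9,0],[14.5,0,-18.8,0]]}}

```text
t: 11.7
tcp_pos: [0.4892, -0.2144, 0.1848]
orientation: [-0.678, 0.678, -0.2, 0.201]
contact_force: [0.9, 0.3, -0.5]
grip_width: 0.599
```

Call:
{"fn": "apply_moves", "kwargs": {"rows": [[2,0,-2.5,0],[3.2,0,-4.2,0],[3.2,0,-4.2,0],[3.2,0,-4.2,0]]}}

```text
t: 12.1
tcp_pos: [0.4934, -0.2649, 0.1842]
orientation: [0.678, -0.678, 0.2, -0.2]
contact_force: [0.5, -0.1, -1.7]
grip_width: 0.592
```

```bash
python3 -c "
from h import *
fs(); get('side','s10.png');get('top','t10.png')
go(.4955,-.2655,.1)"
```

```text
t 12.1 F [ 0.4662 -0.0671 -1.7008] M [-0.0478 -0.0663  0.0008] w 55.0 tcp [ 0.4934 -0.2649  0.1842] yaw -32.93 q [-0.5385 -0.1353  1.6908  0.0002  1.5862  0.0362]
tcp [ 0.4935 -0.2642  0.1843] yaw -32.85 yaxis [ 0.0003  0.     -1.    ] q6 [-0.5371  0.0361] t 12.2
shift cm [ 0.2366  8.433  -0.0066] turn None
```

View pics/s10.png

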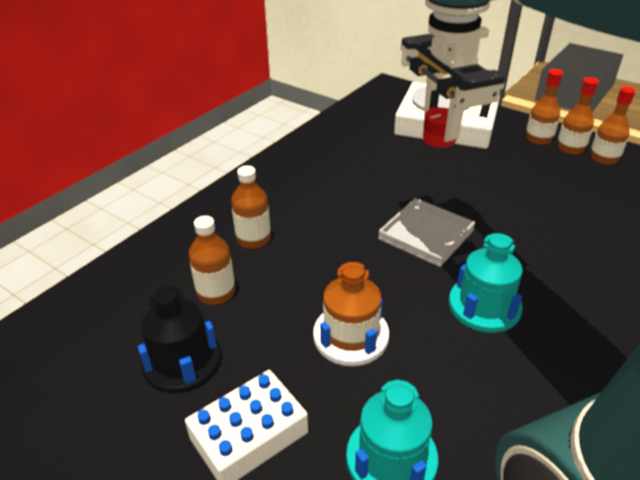

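```bash
python3 -c "
from h import *
im=get('top'); print(onz(im,404,352,.0)); s=get('side'); print(proj(s,(.4935,-.2642,.206)),proj(s,(.4935,-.2642,.24)))
"
```

```text
[ 0.3271 -0.1602  0.    ]
(np.float64(439.1793420470141), np.float64(138.37133714525717)) (np.float64(441.6845529621681), np.float64(119.75305744064633))
```

Call:
{"fn": "apply_moves", "kwargs": {"rows": [[0.2,3.5,0,0],[0.2,7,0,0],[0.2,10.5,0,0],[0.2,14,0,0],[0.2,15.5,0,0]]}}

```text
t: 12.8
tcp_pos: [0.494, -0.2646, 0.0261]
orientation: [0.679, -0.678, 0.201, -0.199]
contact_force: [-0.7, 0.2, -1.2]
grip_width: 0.596
```

Call:
{"fn": "apply_moves", "kwargs": {"rows": [[0,0.5,0,0],[0,1.0,0,0],[0,1,0,0],[0,1,0,0]]}}

```text
t: 13.2
tcp_pos: [0.4957, -0.2663, 0.0204]
orientation: [-0.678, 0.678, -0.199, 0.201]
contact_force: [-0.1, -0.5, -0.7]
grip_width: 0.596
```

```bash
python3 -c "
from h import *
fs(); get('side','s11.png')
go(.4955,-.2655,-.0169)"
```

```text
t 13.2 F [-0.0917 -0.5348 -0.7063] M [-0.0409 -0.0469  0.0174] w 55.4 tcp [ 0.4957 -0.2663  0.0204] yaw -32.88 q [-0.5383 -0.0355  1.8689  0.      1.3064  0.0354]
tcp [ 0.4957 -0.2663  0.0203] yaw -32.88 yaxis [ 0.0014 -0.0008 -1.    ] q6 [-0.5384  0.0355] t 13.25
shift cm [-0.064   3.721   0.0605] turn None
```

View pics/s11.png

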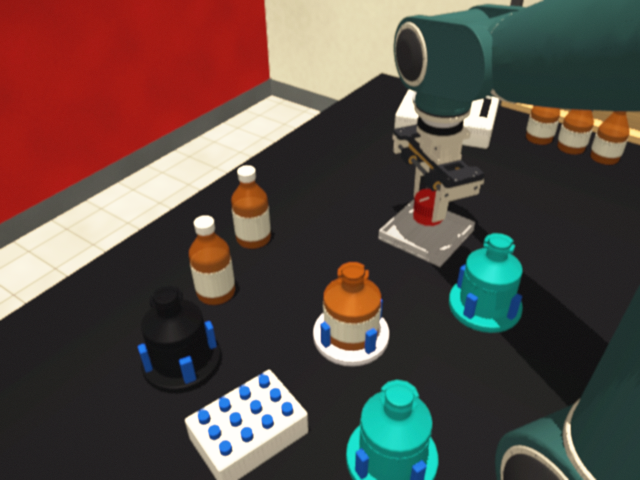

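Call:
{"fn": "apply_moves", "kwargs": {"rows": [[0,1.0,0,0],[0,2.0,0,0],[0,2.4,0,0],[0,2.4,0,0],[0,2.4,0,0]]}}

```text
t: 13.75
tcp_pos: [0.4951, -0.266, -0.0051]
orientation: [0.678, -0.678, 0.2, -0.2]
contact_force: [0.3, -0.3, -0.9]
grip_width: 0.595
```

Call:
{"fn": "apply_moves", "kwargs": {"rows": [[0,0.2,0,0],[0,0.4,0,0],[0,0.6,0,0],[0,0.6,0,0]]}}

```text
t: 14.15
tcp_pos: [0.495, -0.2659, -0.0112]
orientation: [0.678, -0.678, 0.2, -0.2]
contact_force: [-0.0, 0.5, -0.7]
grip_width: 0.592
```

Call:
{"fn": "apply_moves", "kwargs": {"rows": [[0,0.1,0,0],[0,0.2,0,0],[0,0.3,0,0],[0,0.3,0,0]]}}

```text
t: 14.55
tcp_pos: [0.4951, -0.266, -0.0141]
orientation: [0.678, -0.678, 0.2, -0.2]
contact_force: [-0.6, -0.2, -1.5]
grip_width: 0.59
```

Call:
{"fn": "apply_moves", "kwargs": {"rows": [[0,0.1,0,0],[0,0.15,0,0],[0,0.15,0,0]]}}

```text
t: 14.85
tcp_pos: [0.4951, -0.266, -0.0155]
orientation: [0.678, -0.678, 0.2, -0.2]
contact_force: [0.5, -0.2, -0.1]
grip_width: 0.594
```

Call:
{"fn": "apply_moves", "kwargs": {"rows": [[0,0.1,0,0],[0,0.1,0,0]]}}

```text
t: 15.05
tcp_pos: [0.4951, -0.266, -0.0166]
orientation: [0.678, -0.678, 0.2, -0.2]
contact_force: [-0.1, -0.6, -0.7]
grip_width: 0.595
```

Call:
{"fn": "apply_moves", "kwargs": {"rows": [[0,0.1,0,0],[0,0.1,0,0]]}}

```text
t: 15.25
tcp_pos: [0.4952, -0.2661, -0.0169]
orientation: [-0.678, 0.678, -0.2, 0.2]
contact_force: [-4.0, 1.1, 5.5]
grip_width: 0.594
```

Call:
{"fn": "apply_moves", "kwargs": {"rows": [[0,-0.05,0,0],[0,-0.05,0,0],[0,-0.05,0,0],[0,-0.05,0,0]], "grip": 0.72, "force": 20}}

```text
t: 15.65
tcp_pos: [0.4951, -0.266, -0.017]
orientation: [0.678, -0.678, 0.2, -0.2]
contact_force: [0.9, 0.3, 0.2]
grip_width: 0.722
```

```bash
python3 -c "
from h import *
fs(); im=get('side')
c=cv2.resize(im['frame'][130:280,350:500],(600,600),interpolation=2)[:, :, ::-1]; cv2.imwrite('pics/c12.png',c)"
```

```text
t 15.65 F [0.9156 0.2952 0.2408] M [-0.0085 -0.05    0.0178] w 67.1 tcp [ 0.4951 -0.266  -0.017 ] yaw -32.88 q [-0.5384  0.0015  1.8981 -0.      1.242   0.0354]
```

View pics/c12.png

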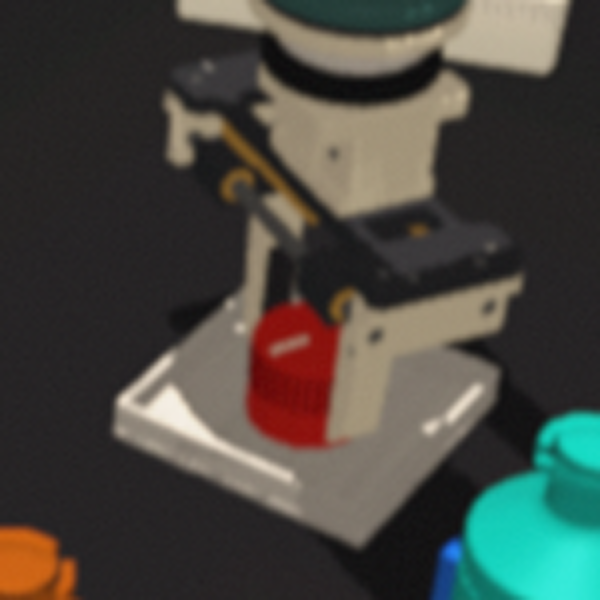

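The cap sits upright on the tray floor at crop (295,375), with the fingers open around it (67 mm) and no force. I'll go straight up.

Call:
{"fn": "apply_moves", "kwargs": {"rows": [[0,-0.5,0,0],[0,-1.5,0,0],[0,-3,0,0],[0,-5,0,0],[0,-7,0,0]]}}

```text
t: 16.2
tcp_pos: [0.4953, -0.2661, 0.0552]
orientation: [-0.678, 0.678, -0.2, 0.2]
contact_force: [-0.2, -0.3, -0.1]
grip_width: 0.722
```

Call:
{"fn": "apply_moves", "kwargs": {"rows": [[0,-4,0,0],[0,-8,0,0],[0,-12,0,0],[0,-15,0,0],[0,-15,0,0]]}}

```text
t: 16.7
tcp_pos: [0.4962, -0.2667, 0.2095]
orientation: [-0.678, 0.679, -0.197, 0.203]
contact_force: [0.8, -0.6, -0.4]
grip_width: 0.72
```

Call:
{"fn": "apply_moves", "kwargs": {"rows": [[0,0,-4,0],[0,0,-8,0],[0,0,-12,0],[0,0,-16,0],[0,0,-16,0]]}}

```text
t: 17.2
tcp_pos: [0.4058, -0.4031, 0.2033]
orientation: [-0.678, 0.678, -0.201, 0.201]
contact_force: [0.6, 0.8, 0.3]
grip_width: 0.722
```

```bash
python3 -c "
from h import *
fs(); s=get('side','s13.png');t=get('top','t13.png')
import pickle
for n,im in(('top',t),('side',s)):
    d=cv2.absdiff(im['frame'],pickle.load(open(n+'0.pkl','rb'))['frame']).max(2)
R,G,B=[t['frame'][:,:,i].astype(int) for i in range(3)]
m=((R>110)&(G<90)&(B<90)&(R-G>70)).astype(np.uint8);m[:,:415]=0;m[:,500:]=0;m[:225]=0;m[310:]=0
cs,_=cv2.findContours(m,0,1)
if cs:
  e=cv2.fitEllipse(max(cs,key=cv2.contourArea));print(e,onz(t,*e[0],.048))
"
```

```text
t 17.2 F [0.6013 0.7539 0.3215] M [ 0.0065 -0.0525 -0.014 ] w 67.1 tcp [ 0.4058 -0.4031  0.2033] yaw -33.08 q [-0.8261 -0.113   1.6399 -0.0009  1.6147 -0.2489]
((457.697265625, 266.6935119628906), (26.840381622314453, 31.41364860534668), 83.13135528564453) [ 0.4947 -0.2615  0.048 ]
```

View pics/s13.png

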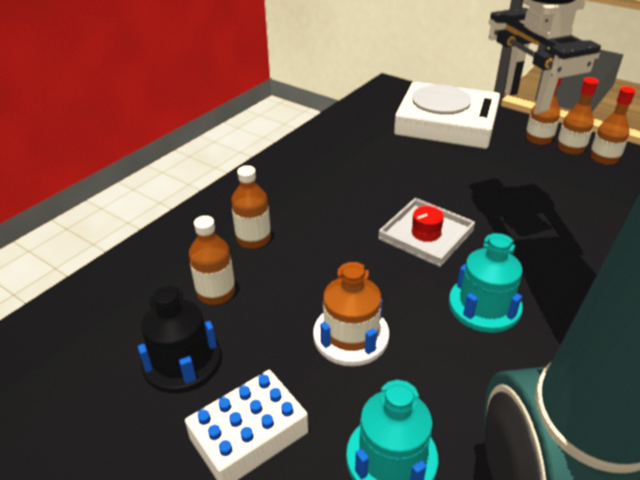

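View pics/t13.png

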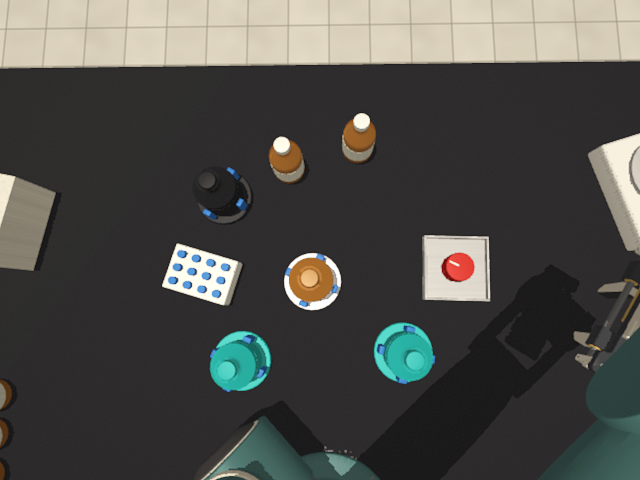

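The side view (427,222) and top view (459,267) show the cap upright in the middle of the tray. The tray, rack and bottles are at their starting pixels, and the arm is clear. Handing in.

```bash
python3 -c "
from workcell import bot
print(bot.hand_in())"
```

```text
the job is handed in; nothing more can be done
None
```

The cap is off the jar and standing upright near the middle of the tray, released, and I've handed the job in; it gave no verdict.

**What I did:**
- I gripped the red cap at 60 N, with almost no sideways force on the wrist.
- I turned it 22° anticlockwise to break it loose, then on to about 36°. There a gentle pull of a few newtons found the gap.
- It lifted off with only about its own weight on the wrist.
- I lowered it until it touched the tray floor (about 5.5 N), opened the fingers and moved away.

**Last checks:** The cap measured about (0.495, −0.262), against a tray centre of (0.4955, −0.2655). The tray, rack and both bottles showed no visible shift from their starting positions. The hand was empty and clear. The clock read about 17 s.

**What disagreed or went wrong:**
- **Height reading:** The reported tool height did not match the pictures. The fingertips were about 34 mm higher than the reported position, so the first attempt to grip closed above the cap. I measured the offset by touching the cap top and allowed for it from then on.
- **Hard press on the cap:** During that touch I sent three downward moves in one batch without checking the force between them. The wrist force reached about 54 N, close to the 60 N damage limit. It stayed below the limit in every reading I have, but those come only at the end of each call, so a higher peak between them can't be ruled out.

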